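Slide a unit under the test head and shut the gate

ROBOT

A 7-joint arm with a two-finger parallel gripper is mounted at the origin on the work surface. World frame = base frame: x ahead of the robot, y to its left, z up, the work surface at z = 0. Lengths are in mm, angles in rad, forces in N, time in s.
With the tool pointing down it reaches from about 400 to 875 mm from the base axis. Payload 4.4 kg.
Tool frame: the origin (TCP) lies between the finger pads; the fingertips stand ctrl.tip_reach ahead of it and the grasp point (between the pads) lies 8 mm behind it (ctrl.tip_reach is the distance from the TCP to the fingertips, in mm); z points along the fingers, y is the direction in which the jaws open and shut (so a half turn about z gives the same grasp; the last joint's range is limited). The gripper opens to 85 mm and grips with 20 to 120 N. Pads are 22 mm wide; open, the fingers measure 114 mm over their backs; the gripper's body (76 mm by 85 mm) begins 54 mm behind the grasp point. The pads swing forward as they close: fully open they stand 13 mm farther back than shut.
Start: joints at [1.1, 0.628, 0.038, 1.517, -0.027, 0.996, -0.02], TCP at [256.02, -597.471, 242.313] pointing down, gripper open.
Joint ranges: [-3.06, 3.06], [-0.37, 2.12], [-1.25, 1.32], [0.18, 2.47], [-1.1, 4.24], [0.23, 1.98], [-2.94, 2.94]. Speed limits (rad/s): [2.57, 2.57, 3.14, 3.14, 3.14, 3.14, 3.14].

INTERFACE

Orientations are given as [roll, pitch, yaw] about the fixed x, y, z axes, in that order (R = Rz(yaw) Ry(pitch) Rx(roll)).
In Python, from cell import status, viewer, order, ctrl gives the robot as it stands.
- The arm moves only by the tool play_rows, never from a script. Its argument "series" is a list of rows, each a list of 5 numbers: the shift along the tool's x, y, z in cm, then the turn about the tool's z in degrees, then the closure, from 0 (fully open) to 1 (shut). In form: [[x, y, z, yaw, gripper], ...]. A call has 1 to 8 rows; each row is the pose to reach, as a shift and turn from the pose commanded when the call began, along the tool's axes at that moment; what a row does not reach only later rows make up. A row lasts 1/10 s, in which the tool goes at most 50 mm and 8.59 degrees, less where a joint would pass 70% of its speed; a pose out of reach is approached as far as the arm can. A call with a gripper value outside its range is refused whole. The fingers move at their own pace and stop on an object; the grip force is fixed at half the most. Time passes only in rows, so rows that repeat a pose let the fingers close. It gives the time, the measured TCP pose, the force and the opening at its end, in the units of the state.
- status.read_state(): the state, without advancing time (a new reading comes with each control period).
- viewer.get_image(name): name is "scene" or "top"; returns a dict with "img" (400x640x3 uint8, red, green, blue), "vfov" (degrees; the focal length in pixels is half the picture's height over the tangent of half this angle, whatever the lens; pixels are square), "cx", "cy" (the principal point, pixels), "rvec" (rotation vector, rad) and "tvec" (3), from world to camera coordinates, as OpenCV has them. Camera axes: x right, y down, z forward; pixel columns grow to the right and rows downward; lengths in mm; the calibration is good to about 2 mm. A picture is of the moment at which its call begins. There is no depth.
- order.finish_job(): hands the job in, once; it reports no verdict.
The state is a dict: "clock": time; "qpos": joint angles; "qd": joint speeds; "tau": joint torques, N m; "eef_pos": TCP position; "tool_rot": TCP orientation; "force": force on the tool from outside, world axes, zero at the start; "torque": the same for the moment, N m; "width": finger opening in mm.
Only numpy, scipy, OpenCV 4.12 (cv2) and the standard library are available. Lean on these libraries where they do the work, as an engineer would, in place of code of your own. Each camera call takes 0.05 s, during which the arm holds its last target. There are 200 camera calls.

TASK

Swing the red-handled gate clear of the test fixture's lane, then lay the black unit with the one orange end cap upright in the lane and slide it, orange end first, under the white test head until it is fully home against the stop. Then swing the gate fully shut behind it and let go. Leave everything else on the bench where it is.

Things in the scene. Friction and masses are not known exactly. Their poses are not given: they have to be found in the camera images.
- fixture: Test fixture, fixed; place and yaw vary. Origin: on the table under the middle of the white test head's mouth; x runs along the lane, the way the unit is pushed; z up. Aluminium base plate 10 mm thick, x=-200 to +150 mm, 112 mm wide: the lane floor is at z=10 mm. A unit fully home has its middle at x=+10 mm and its black end at x=-80 mm, so 80 mm stick out of the head.
- lane_stop (a point): Middle of the foot of the end stop's face, fixture x=+100 mm, z=10 mm; axes as the fixture's. The test head spans x=+2 to +102 mm, 78 mm wide, top at z=88 mm; its tunnel is 58 mm wide (53 between the rails) with the roof's underside at z=66 mm. A grey block 70 mm high stands behind the stop.
- lane_mouth (a point): Middle of the lane floor (z=10 mm) at the test head's mouth, axes as the fixture's. Two steel rails, 12 mm high, 53 mm apart inside, 69 mm outside, run from x=-75 mm to the stop; behind that, to x=-110 mm, they flare to about 83 mm apart. Farther back the floor is flat and open.
- gate_pivot (a point): The gate's vertical hinge axis, at fixture x=-93, y=-90, z=34 mm; axes as the fixture's.
- gate (a joint): Angle of the gate arm, rad. 0: shut, arm along fixture +y across the lane, 7 mm behind a unit that is home. Grows to 2.0 as it swings back, away from the head; at 1.57 it points along fixture -x, beside the lane. Handle from pivot: direction (-sin, cos) of the angle. Starts 0 to 0.7, blocking the lane. Stays where left; friction under 1 N at the handle. Arm 12 mm wide, z=27 to 41 mm.
- gate_handle (a point): Middle of the upright red round handle on the gate arm's end, 155 mm from the pivot, at z=90 mm. 18 mm diameter; the red part to grip runs from z=42 to z=112 mm. It turns with the arm.
- unit: Black power-strip housing to be tested, rigid, 180 mm long (x), 46 mm wide (y), 50 mm high (z), about 0.2 to 0.4 kg, three round sockets on top (green-capped units in the tray are finished). Origin: centre of the underside. +x points to its orange end cap; the other end is black. It lies upright on the table, yaw varying widely; glue bottle and tape roll stand close beside its orange half; the black half is free.
- unit_cap (a point): Middle of the unit's orange end face, 90 mm from its middle, 25 mm above its underside.
- glue: White glue bottle, 44 mm diameter, 120 mm high, upright, loose; origin centre of the underside. Leave alone.
- tape_roll: Yellow tape roll lying flat, 80 mm diameter, 25 mm high, loose; origin centre of the underside. Leave alone.
- bin: Small open blue bin, 80 x 120 mm, 45 mm high, loose; origin centre of the underside. Leave alone.
- driver: Screwdriver with red handle, 190 mm long along its x, lying, under 40 mm high, loose. Leave alone.
- pot: Clear screw pot with red cap, 60 mm diameter, 65 mm high, loose; origin centre of the underside. Leave alone.
- spool: Bright metal spool standing upright beside the fixture, on the gate handle's shut side, 50 mm diameter, 42 mm high, loose; origin centre of the underside. Leave alone.
- carton: Small closed brown box beside the test head on the pivot's side, 70 x 45 mm, 40 mm high, loose; origin centre of the underside. Leave alone.
Things that resemble listed ones, but are neither listed nor needed, are in the scene too. What is shaped like the unit but pink or yellow is not meant.

How it is judged (in metres and radians):
On the way, in this order (a step that is already met when the one before it is completed fails the run):
1. the gate is swung clear of the lane (value of joint gate above 1.2 rad), for 0.2 s.
2. the unit is home under the test head, orange end first, with the gate still open (x of unit_cap in the frame of fixture between 0.0915 and 0.106 m and x of unit in the frame of fixture below 0.02 m and y of unit in the frame of fixture between -0.008 and 0.008 m and z of unit in the frame of fixture below 0.015 m and angle between unit's own z axis and vertical below 0.06 rad and value of joint gate above 0.5 rad), for 0.2 s.
At the end, for the whole second after the job is handed in: The unit lies upright on the lane floor under the test head, its orange end within 8 mm of the stop, its middle within 8 mm of the lane's centre line, tilted less than 0.06 rad; the gate is shut to within 0.08 rad; both are at rest (x of unit_cap in the frame of fixture between 0.0915 and 0.106 m and x of unit in the frame of fixture below 0.02 m and y of unit in the frame of fixture between -0.008 and 0.008 m and z of unit in the frame of fixture below 0.015 m and angle between unit's own z axis and vertical below 0.06 rad and value of joint gate below 0.08 rad and linear speed of unit below 0.01 m/s and velocity of joint gate between -0.05 and 0.05 rad/s); the robot touches nothing.
It fails at once if a bystander (glue bottle, tape roll, bin, screwdriver, pot, spool or carton) is moved more than 20 mm (distance of any of glue, tape_roll, bin, driver, pot, spool, carton from where it was at the start of the episode above 0.02 m).
It fails at once if the glue bottle or the pot is tipped over (angle between any of glue, pot's own z axis and vertical above 0.5 rad).
It also fails if it takes over 67 s, if anything falls off the work surface, if the arm or the gripper's body presses on something with over 40 N, if the wrist force passes 120 N, or if a joint passes its speed limit or range.

## Working session

There is one attempt and no reset: what is moved stays moved. The work goes in short steps, Python scripts to look and compute and a tool call to move; the robot and the scene stay as the last step left them, time stands still between calls to the robot, and variables do not carry over. Pictures are saved under pics/ and viewed, about 8 in all and at most 12, crops included, and the job is handed in when it is done.

Besides the shell and the picture viewer there is one more tool, called after "Call:" as name(argument=value, ...) on one line, values as JSON. play_rows: Moves the arm, as the interface text tells. Its arguments: {"type":"object","properties":{"series":{"type":"array","items":{"type":"array","items":{"type":"number"}}}},"required":["series"]}

```bash
ls; mkdir -p pics; cat > h.py <<'E'
import numpy as np, cv2
from cell import status, viewer, order, ctrl
def grab(n,f=None):
    d=viewer.get_image(n)
    if f: cv2.imwrite('pics/'+f,d['img'][:,:,::-1])
    return d
def cam(d):
    f=d['img'].shape[0]/2/np.tan(np.radians(d['vfov'])/2)
    R=cv2.Rodrigues(np.array(d['rvec'],float))[0]; t=np.array(d['tvec'],float).ravel()
    return f,R,t
def ray(d,uv,z):
    f,R,t=cam(d); uv=np.atleast_2d(np.array(uv,float))
    v=np.c_[(uv[:,0]-d['cx'])/f,(uv[:,1]-d['cy'])/f,np.ones(len(uv))]@R
    c=-R.T@t
    return c+v*((z-c[2])/v[:,2])[:,None]
def proj(d,P):
    f,R,t=cam(d); p=np.atleast_2d(P)@R.T+t
    return np.c_[p[:,0]/p[:,2]*f+d['cx'],p[:,1]/p[:,2]*f+d['cy']]
E
python3 - <<'E'
from h import *
for n in('top','scene'):
    d=grab(n,n+'0.png'); f,R,t=cam(d); print(n,f,d['cx'],d['cy'],-R.T@t,[k for k in d])
print(status.read_state(),ctrl.tip_reach)
E
```

```text
pics
top 424.74768260046824 321.0890464794966 199.4209031526749 [ 434.18110124   54.20600034 1520.22450673] ['img', 'vfov', 'cx', 'cy', 'rvec', 'tvec']
scene 426.66120136606133 320.81683028771005 200.47880510968446 [1205.98335053  103.97816302 1109.81254935] ['img', 'vfov', 'cx', 'cy', 'rvec', 'tvec']
{'clock': 0.1, 'qpos': array([ 1.10020578,  0.62925903,  0.03841651,  1.51828853, -0.02700778,
        0.9963309 , -0.01999092]), 'qd': array([-0.00064172, -0.00238153,  0.00199961, -0.00208492,  0.00337169,
       -0.00070934,  0.00035296]), 'tau': array([ 3.38826299e-03, -5.64530432e+01,  1.23070791e+00, -1.93972456e+01,
        1.13196738e-02,  5.43971459e-03, -1.35976853e-05]), 'eef_pos': array([ 255.80949989, -596.9324563 ,  241.47046677]), 'tool_rot': array([-3.13982365e+00, -4.16092502e-06,  4.04817772e-01]), 'force': array([ 0.46394016, -0.74590349,  0.3380383 ]), 'torque': array([-0.02061445, -0.06091774,  0.00453025]), 'width': 85.30984714281317} 11.0
```

View pics/top0.png

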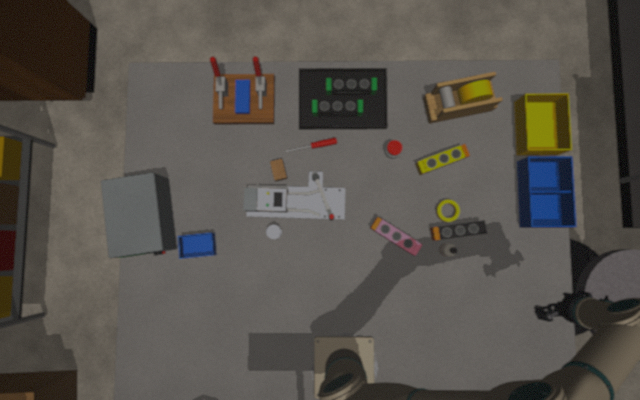

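View pics/scene0.png

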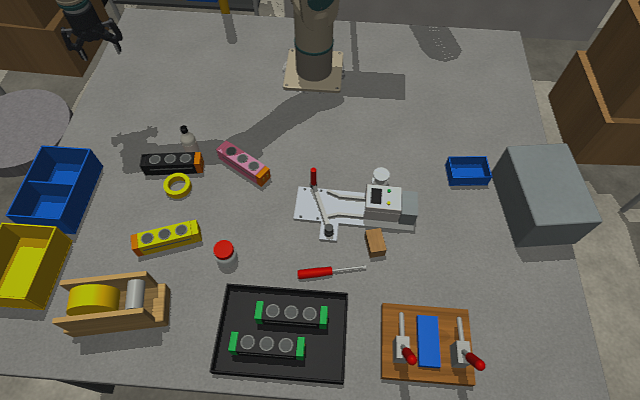

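Top view: the fixture is near (295,200), its lane pointing to image left (+y), pivot (316,178) and red handle (331,216). The black unit is near (460,230) with its orange end at (436,233), tape at (448,210), glue at (450,250). The scene view agrees. I'll zoom in.

```bash
python3 - <<'E'
from h import *
a=cv2.imread('pics/top0.png'); b=cv2.imread('pics/scene0.png')
c=lambda im,x,y,w,h,s:cv2.resize(im[y:y+h,x:x+w],None,fx=s,fy=s,interpolation=cv2.INTER_CUBIC)
o=np.zeros((600,800,3),np.uint8)
def put(im,x,y): o[y:y+im.shape[0],x:x+im.shape[1]]=im
put(c(a,240,165,110,60,4),0,0)       # top fixture
put(c(a,425,195,65,65,4),450,0)    # top unit
put(c(b,290,160,135,85,4),0,260)   # scene fixture
put(c(b,130,120,62,75,4),545,280)
cv2.imwrite('pics/crop0.png',o)
E
```

```text
(no output)
```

View pics/crop0.png

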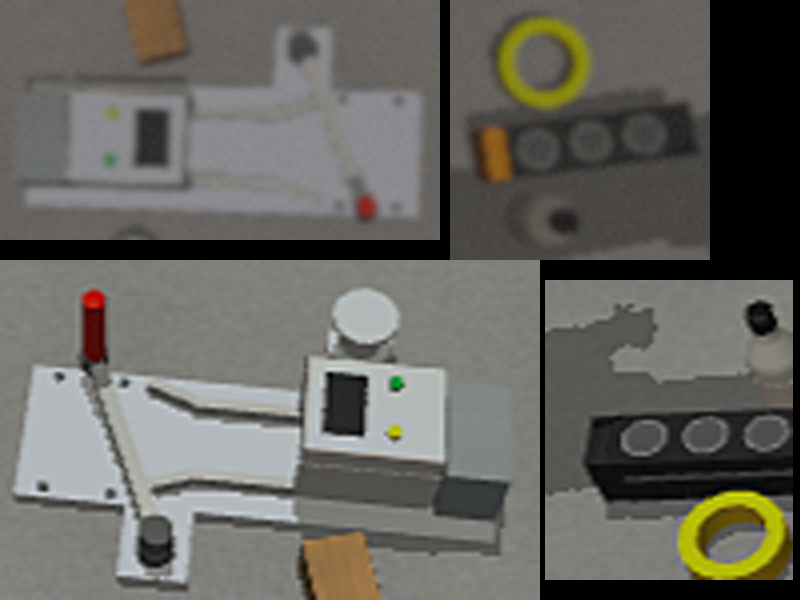

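```bash
cat > fit.py <<'E'
from h import *
from scipy.optimize import least_squares
T=grab('top');S=grab('scene')
tp=lambda u,v:((u+.5)/4-.5+240,(v+.5)/4-.5+165)
tu=lambda u,v:((u-450+.5)/4-.5+425,(v+.5)/4-.5+195)
sp=lambda u,v:((u+.5)/4-.5+290,(v-260+.5)/4-.5+160)
su=lambda u,v:((u-545+.5)/4-.5+130,(v-280+.5)/4-.5+120)
C=[(T,tp(188,92),(2,-39,88)),(T,tp(190,187),(2,39,88)),(T,tp(68,184),(102,39,88)),(T,tp(70,92),(102,-39,88)),
(T,tp(421,92),(-200,-56,10)),(T,tp(415,216),(-200,56,10)),(S,sp(35,367),(-200,56,10)),(S,sp(14,496),(-200,-56,10)),
(S,sp(309,356),(2,39,88)),(S,sp(446,370),(102,39,88)),(S,sp(444,463),(102,-39,88)),(S,sp(301,453),(2,-39,88))]
def W(p,q): c,s=np.cos(p[2]),np.sin(p[2]); return np.array([p[0]+c*q[0]-s*q[1],p[1]+s*q[0]+c*q[1],q[2]])
r=lambda p:np.concatenate([proj(d,W(p,q))[0]-uv for d,uv,q in C])
f=least_squares(r,[400,50,1.5],x_scale=[10,10,.1]); p=f.x
print('fixture',p,np.round(f.fun.reshape(-1,2),1).tolist())
def tri(a,b):
    A=[];B=[]
    for d,uv in((T,a),(S,b)):
        P0=ray(d,uv,0)[0];P1=ray(d,uv,100)[0];n=(P1-P0)/np.linalg.norm(P1-P0);M=np.eye(3)-np.outer(n,n);A.append(M);B.append(M@P0)
    return np.linalg.solve(sum(A),sum(B))
def loc(P): c,s=np.cos(p[2]),np.sin(p[2]); d=np.array(P)[:2]-p[:2]; return np.array([c*d[0]+s*d[1],-s*d[0]+c*d[1]])
for n,d,uv in(('T',T,tp(367,206)),('S',S,sp(94,299))):
    P=ray(d,uv,112)[0]; l=loc(P)-[-93,-90]; print('handle',n,P,l,np.hypot(*l),np.arctan2(-l[0],l[1]))
for a,b in(((539,148),(767,432)),((592,141),(705,435)),((645,134),(643,437))):
    print('sock',ray(T,tu(*a),50)[0],ray(S,su(*b),50)[0],tri(tu(*a),su(*b)))
for a in ((478,130),(486,181),(696,151),(688,105)): print('uc',ray(T,tu(*a),50)[0])
def mask(d,lo,hi,box):
    h=cv2.cvtColor(d['img'],cv2.COLOR_RGB2HSV);m=cv2.inRange(h,lo,hi);x,y,w,hh=box;k=np.zeros_like(m);k[y:y+hh,x:x+w]=m[y:y+hh,x:x+w];return k
for n,d,b in(('T',T,(425,220,20,25)),('S',S,(185,140,25,40))):
    m=mask(d,(8,150,100),(20,255,255),b); ys,xs=np.nonzero(m)
    print('orange',n,len(xs),cv2.boxPoints(cv2.minAreaRect(np.c_[xs,ys].astype(np.float32))).tolist(),ray(d,(xs.mean(),ys.mean()),50))
print('glue tip',ray(T,tu(565,222),120),ray(S,su(762,308),120)); print('tape',ray(T,tu(544,63),25))
print('spool',ray(S,sp(365,317),42))
np.save('fix.npy',p)
E
python3 fit.py
```

```text
fixture [574.43432079 192.54007774   1.54205444] [[0.1, 0.0], [-1.2, -0.9], [-0.2, -0.9], [0.3, -0.7], [0.4, -0.6], [1.2, -0.3], [-0.4, -0.3], [-0.2, -0.4], [-0.4, -0.5], [0.5, -0.7], [0.8, -0.2], [0.2, -1.2]]
handle T [514.78231687  42.09535995 112.        ] [-59.09685637 145.3038965 ] 156.86191625613793 0.38627926510443555
handle S [517.64011819  41.29297941 112.        ] [-59.81677821 142.42421675] 154.47557888919985 0.3976196784877275
sock [ 464.22762992 -355.09642439   50.        ] [ 464.49345371 -355.50508078   50.        ] [ 464.27953228 -355.40320315   49.69944888]
sock [ 470.16111959 -400.60137602   50.        ] [ 471.25902663 -401.68250478   50.        ] [ 470.33345266 -401.64658549   48.67771892]
sock [ 476.09351778 -446.0979569    50.        ] [ 477.08416373 -447.96604992   50.        ] [ 476.35734358 -447.45166598   48.96014294]
uc [ 479.74961946 -303.29504625   50.        ]
uc [ 436.05343409 -308.99342132   50.        ]
uc [ 461.47153322 -489.0910415    50.        ]
uc [ 500.93183394 -483.76226865   50.        ]
orange T 72 [[432.3783874511719, 227.27029418945312], [437.7297668457031, 226.37838745117188], [439.8108215332031, 238.8648681640625], [434.4594421386719, 239.75677490234375]] [[ 459.47129792 -318.1252003    50.        ]]
orange S 75 [[194.0, 152.0], [200.0, 152.0], [200.0, 163.0], [194.0, 163.0]] [[ 460.75275106 -319.81958092   50.        ]]
glue tip [[ 402.64216822 -354.92217802  120.        ]] [[ 401.44051975 -355.88195549  120.        ]]
tape [[ 539.15820042 -368.62153044   25.        ]]
spool [[468.50768249 242.36442997  42.        ]]
```

```bash
cat >> h.py <<'E'
from scipy.spatial.transform import Rotation as Ro
def fw(q):
    p=np.load('fix.npy'); c,s=np.cos(p[2]),np.sin(p[2]); return np.array([p[0]+c*q[0]-s*q[1],p[1]+s*q[0]+c*q[1],q[2]])
def fl(P):
    p=np.load('fix.npy'); c,s=np.cos(p[2]),np.sin(p[2]); d=np.array(P)[:2]-p[:2]; return np.array([c*d[0]+s*d[1],-s*d[0]+c*d[1],P[2]])
def hand(th,z): return fw((-93-155*np.sin(th),-90+155*np.cos(th),z))
def rows(targets):
    "targets: (xyz, yaw deg); prints tool-frame shift cm, turn deg from measured pose"
    st=status.read_state(); R=Ro.from_euler('xyz',st['tool_rot']); y0=np.degrees(st['tool_rot'][2])
    print('now',np.round(st['eef_pos'],1),'yaw',round(y0,1),'w',round(st['width'],1),'t',round(st['clock'],2))
    for P,y in targets:
        d=R.inv().apply(np.array(P)-st['eef_pos'])/10; t=-((y-y0+180)%360-180)
        print(np.round(d,2).tolist(),round(t,1))
E
python3 -c "
from h import *
print(hand(.39,82)); rows([(hand(.39,180),58.6),(hand(.39,82),58.6)])"
```

```text
[516.72932457  42.20710515  82.        ]
now [ 255.9 -597.1  241.7] yaw 23.2 w 85.4 t 0.2
[49.15, -48.49, 6.23] -35.4
[49.15, -48.48, 16.03] -35.4
```

Call:
play_rows(series=[[4,-4,0,-5,0],[8,-8,0,-10,0],[12,-12,0,-15,0],[15,-15,0,-20,0],[18,-18,0,-25,0],[21.5,-21.5,1,-30,0],[25,-25,2,-35.4,0],[28,-28,2,-35.4,0]])

```text
clock: 1.0
eef_pos: [403.0, -227.7, 221.6]
tool_rot: [-3.14, -0.0, 1.025]
force: [1.5, 0.2, -0.1]
width: 85.2
```

```bash
python3 -c "
from h import *
rows([(hand(.39,180),58.6),(hand(.39,82),58.6)])"
```

```text
now [ 403.  -227.7  221.6] yaw 58.7 w 85.2 t 1.0
[28.97, -4.29, 4.17] 0.1
[28.97, -4.28, 13.97] 0.1
```

Call:
play_rows(series=[[5,-0.8,1,0,0],[10,-1.5,2,0,0],[15,-2.2,3,0,0],[20,-3,4,0,0],[25,-3.7,4.1,0,0],[28.9,-4.3,4.1,0,0],[28.9,-4.3,4.1,0,0],[28.9,-4.3,4.1,0,0]])

```text
clock: 1.8
eef_pos: [517.0, 40.5, 181.1]
tool_rot: [-3.141, 0.0, 1.026]
force: [0.3, -0.6, -0.5]
width: 84.9
```

```bash
python3 -c "
from h import *
rows([(hand(.39,180),58.6),(hand(.39,82),58.6)])"
```

```text
now [517.   40.5 181.1] yaw 58.8 w 84.9 t 1.8
[0.14, -0.11, 0.11] 0.2
[0.14, -0.11, 9.91] 0.2
```

Call:
play_rows(series=[[0.1,-0.1,4,0,0],[0.1,-0.1,8,0,0],[0.1,-0.1,9.9,0,0],[0.1,-0.1,9.9,0,0.7],[0.1,-0.1,9.9,0,0.7],[0.1,-0.1,9.9,0,0.7],[0.1,-0.1,9.9,0,0.7]])

```text
clock: 2.5
eef_pos: [517.7, 40.3, 83.7]
tool_rot: [3.139, -0.002, 1.022]
force: [0.6, 0.2, 0.2]
width: 28.4
```

```bash
python3 - <<'E'
from h import *
S=grab('scene');T=grab('top')
c=lambda d,x,y,w,h,s:cv2.resize(d['img'][y:y+h,x:x+w,::-1],None,fx=s,fy=s,interpolation=cv2.INTER_CUBIC)
cv2.imwrite('pics/g1.png',np.hstack([c(S,260,110,130,130,3),c(T,270,150,100,130,3)]))
rows([(hand(t,82),58.6) for t in np.arange(.39,1.75,.15)]+[(hand(1.75,82),58.6)])
E
```

```text
now [517.4  40.5  83.4] yaw 58.6 w 25.5 t 2.6
[0.11, -0.15, 0.14] -0.0
[-1.18, 1.79, 0.14] -0.0
[-2.16, 3.89, 0.14] -0.0
[-2.81, 6.12, 0.15] -0.0
[-3.13, 8.42, 0.15] -0.0
[-3.1, 10.75, 0.15] -0.0
[-2.72, 13.04, 0.16] -0.0
[-2.0, 15.25, 0.16] -0.0
[-0.96, 17.32, 0.17] -0.0
[0.38, 19.22, 0.17] -0.0
[0.48, 19.34, 0.17] -0.0
```

View pics/g1.png

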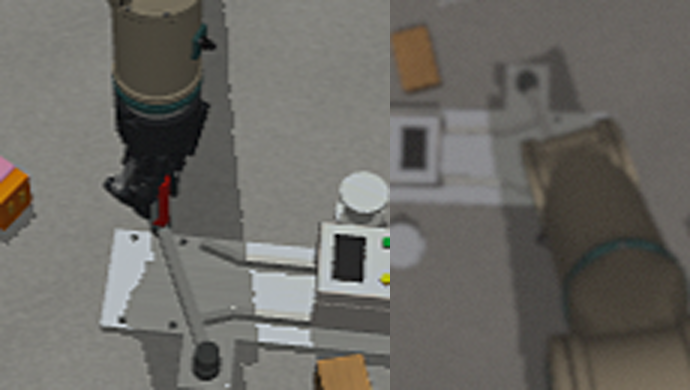

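The handle (about (162,195) in the left crop) is between the fingers and no force shows, so I'll swing it.

Call:
play_rows(series=[[-1.2,1.8,0,0,0.7],[-2.2,3.9,0,0,0.7],[-2.8,6.1,0,0,0.7],[-3.1,8.4,0,0,0.7],[-3.1,10.7,0,0,0.7],[-2.7,13.0,0,0,0.7],[-2.0,15.2,0,0,0.7],[-1.0,17.3,0,0,0.7]])

```text
clock: 3.4
eef_pos: [659.3, -59.4, 82.7]
tool_rot: [-3.141, 0.001, 1.021]
force: [-0.3, -0.1, 0.3]
width: 25.6
```

Call:
play_rows(series=[[0.7,1.0,0,0,0.7],[1.4,2.0,0,0,0.7],[1.4,2.0,0,0,0.7],[1.4,2.0,0,0,0.7],[1.4,2.0,0,0,0.0],[1.4,2.0,0,0,0.0],[1.4,2.0,-5,0,0.0],[1.4,2.0,-10,0,0]])

```text
clock: 4.2
eef_pos: [681.7, -56.6, 181.6]
tool_rot: [-3.137, 0.002, 1.023]
force: [1.7, -0.2, 1.3]
width: 82.2
```

```bash
python3 - <<'E'
from h import *
print(fl(status.read_state()['eef_pos']))
u=np.array([np.cos(1.703),np.sin(1.703)]); c=np.array([470,-397.5]); g=c-52*u; print(g)
rows([((*g,200),97.6),((*g,25),97.6)])
E
```

```text
[-245.9343344  -114.38683789  181.59973209]
[ 476.85458303 -449.04623838]
now [681.7 -56.6 181.6] yaw 58.6 w 82.2 t 4.2
[-44.18, 2.96, -1.75] -39.0
[-44.14, 3.03, 15.75] -39.0
```

Call:
play_rows(series=[[-5,0.3,-1,-6,0],[-10,0.6,-1.7,-12,0],[-15,1,-1.7,-18,0],[-20,1.4,-1.7,-25,0],[-25,1.8,-1.7,-32,0],[-30,2.2,-1.7,-39,0],[-35,2.5,-1.7,-39,0],[-40,2.8,-1.7,-39,0]])

```text
clock: 5.0
eef_pos: [498.5, -412.1, 199.6]
tool_rot: [3.142, 0.0, 1.703]
force: [1.2, -0.9, -0.3]
width: 85.1
```

```bash
python3 - <<'E'
from h import *
S=grab('scene');T=grab('top')
c=lambda d,x,y,w,h,s:cv2.resize(d['img'][y:y+h,x:x+w,::-1],None,fx=s,fy=s,interpolation=cv2.INTER_CUBIC)
cv2.imwrite('pics/g2.png',np.hstack([c(S,100,100,210,160,3),c(T,330,160,50,160,3)]))
h=cv2.cvtColor(S['img'],cv2.COLOR_RGB2HSV);m=cv2.inRange(h,(0,200,140),(4,255,255));m[:170]=0;m[240:]=0;m[:,:265]=0;m[:,345:]=0
ys,xs=np.nonzero(m);print(len(xs),xs.mean() if len(xs) else 0,ys.min() if len(xs) else 0)
u=np.array([np.cos(1.703),np.sin(1.703)]); c=np.array([470,-397.5]); g=c-52*u
rows([((*g,200),97.6),((*g,25),97.6)])
E
```

```text
21 271.0 217
now [ 492.8 -420.4  198.8] yaw 96.8 w 85.1 t 5.1
[-2.66, -1.92, -0.09] -0.8
[-2.56, -1.82, 17.41] -0.8
```

View pics/g2.png

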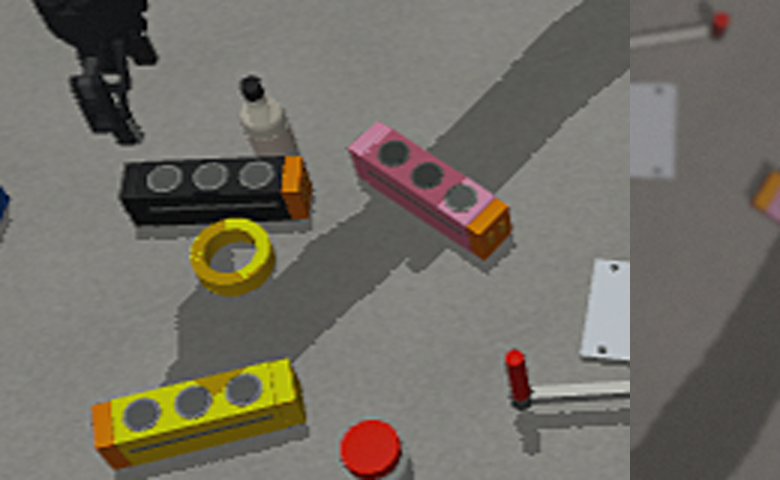

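The gate now stands beside the lane, its handle at (515,355) in the left crop. The unit and its neighbours have not moved. Next I refine the unit's centre and check the gate angle.

```bash
python3 - <<'E'
from h import *
S=grab('scene')
s=lambda u,v:((u+.5)/3-.5+100,(v+.5)/3-.5+100)
C=ray(S,[s(124,163),s(135,196),s(300,156),s(311,188)],50);print(C,C.mean(0))
l=fl(ray(S,s(515,355),112)[0])[:2]-[-93,-90];print('gate',np.arctan2(-l[0],l[1]),np.hypot(*l))
rows([])
E
```

```text
[[ 462.43928737 -492.83016513   50.        ]
 [ 501.79584509 -470.01313528   50.        ]
 [ 438.43010645 -316.43464659   50.        ]
 [ 477.15878594 -296.55980253   50.        ]] [ 469.95600621 -393.95943738   50.        ]
gate 1.7353923635789663 154.00523178974584
now [ 496.  -415.5  199. ] yaw 97.1 w 85.3 t 5.15
```

Call:
play_rows(series=[[-1.7,-1.2,3,0,0],[-3.3,-2.5,6,0,0],[-3.3,-2.5,8,0,0],[-3.3,-2.5,8,0,0],[-3.3,-2.5,8,0,0]])

```text
clock: 5.65
eef_pos: [481.1, -444.7, 119.8]
tool_rot: [3.14, -0.001, 1.706]
force: [0.3, 0.5, 0.5]
width: 85.3
```

```bash
python3 - <<'E'
from h import *
rows([((476.9,-449,22),97.6)])
E
```

```text
now [ 481.1 -444.7  119.8] yaw 97.7 w 85.3 t 5.65
[-0.38, -0.48, 9.78] 0.1
```

Call:
play_rows(series=[[-0.4,-0.5,4.5,0,0],[-0.4,-0.5,8,0,0],[-0.4,-0.5,9.3,0,0],[-0.4,-0.5,9.3,0,0],[-0.4,-0.5,9.3,0,1],[-0.4,-0.5,9.3,0,1],[-0.4,-0.5,9.3,0,1],[-0.4,-0.5,9.3,0,1]])

```text
clock: 6.45
eef_pos: [476.7, -451.9, 28.6]
tool_rot: [3.139, 0.003, 1.703]
force: [-0.2, 0.9, 5.4]
width: 45.3
```

Call:
play_rows(series=[[0,0,0,0,1],[0,0,0,0,1],[0,0,-2,0,1],[0,0,-5,0,1],[0,0,-9,0,1],[0,0,-13,0,1],[0,0,-13,0,1],[0,0,-13,0,1]])

```text
clock: 7.25
eef_pos: [475.2, -451.4, 157.3]
tool_rot: [3.141, 0.002, 1.703]
force: [0.0, 0.5, -3.5]
width: 44.9
```

```bash
python3 - <<'E'
from h import *
S=grab('scene');T=grab('top')
c=lambda d,x,y,w,h,s:cv2.resize(d['img'][y:y+h,x:x+w,::-1],None,fx=s,fy=s,interpolation=cv2.INTER_CUBIC)
cv2.imwrite('pics/g3.png',np.hstack([c(S,110,80,130,130,3),c(T,400,180,130,130,3)]))
rows([])
E
```

```text
now [ 473.8 -450.4  154.8] yaw 97.6 w 45.2 t 7.35
```

View pics/g3.png

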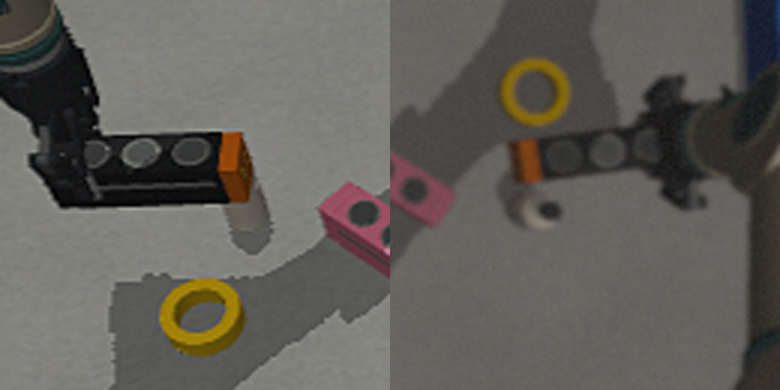

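```bash
python3 - <<'E'
from h import *
S=grab('scene');T=grab('top')
st=status.read_state(); e=st['eef_pos']; y=st['tool_rot'][2]; print(e,np.degrees(y))
u=np.array([np.cos(y),np.sin(y)]);v=np.array([-u[1],u[0]])
for n,d,b in(('S',S,(170,115,35,40)),('T',T,(435,220,20,30))):
    h=cv2.cvtColor(d['img'],cv2.COLOR_RGB2HSV);m=cv2.inRange(h,(5,150,70),(20,255,255));x,yy,w,hh=b;k=np.zeros_like(m);k[yy:yy+hh,x:x+w]=m[yy:yy+hh,x:x+w]
    ys,xs=np.nonzero(k); print(n,len(xs),xs.min(),xs.max(),ys.min(),ys.max())
    P=ray(d,np.c_[xs,ys],e[2]-27+50)[:,:2]-e[:2]; a=P@u; l=P@v; print('along',np.percentile(a,[0,5,50,95,100]),'lat',np.percentile(l,[0,50,100]))
# scene crop corners
s=lambda a,b:((a+.5)/3-.5+110,(b+.5)/3-.5+80)
for q in(s(243,133),s(251,167),s(218,133),s(225,172)): P=ray(S,q,e[2]-27+50)[0][:2]-e[:2];print(P@u,P@v)
t=lambda a,b:((a-390+.5)/3-.5+400,(b+.5)/3-.5+180)
for q in(t(511,142),t(518,183),t(534,138),t(541,180)): P=ray(T,q,e[2]-27+50)[0][:2]-e[:2];print(P@u,P@v)
rows([(fw((-242,0,195)),88.35),(fw((-242,0,60)),88.35)])
E
```

```text
[ 474.06207469 -450.24453002  154.33701876] 97.59744771242131
S 180 183 194 124 146
along [123.38751359 125.38086015 138.00642005 152.05346561 155.41749592] lat [-60.22391761 -21.44629054  19.15858261]
T 95 442 449 221 240
along [124.70539736 126.08996266 136.01231125 145.5052838  147.38816873] lat [-38.6463551   -0.63813162  20.53516895]
141.43569767375902 18.553981282074083
152.79867859458946 -22.870588309842887
118.03507507675587 19.633484670507357
129.49197879855632 -27.67791782943543
150.07438101835788 -22.127563907678972
149.6964593362969 21.063440341873964
125.62535247129634 -23.04923419275686
125.49321173039407 21.171960011929045
now [ 474.1 -450.2  154.3] yaw 97.6 w 44.9 t 7.45
[38.51, 14.55, -4.0] 9.2
[38.48, 14.58, 9.5] 9.2
```

Call:
play_rows(series=[[0,0,-2,0,1],[1,0.4,-4,0,1],[4,1.5,-4,1,1],[8,3,-4,2,1],[12,4.5,-4,3,1],[16,6,-4,4,1],[20,7.6,-4,5.5,1],[24,9.1,-4,7,1]])

```text
clock: 8.25
eef_pos: [533.3, -199.2, 195.1]
tool_rot: [-3.14, -0.001, 1.58]
force: [0.8, 0.9, -3.4]
width: 45.1
```

```bash
python3 - <<'E'
from h import *
rows([(fw((-245,0,195)),88.35),(fw((-245,0,80)),88.35)])
E
```

```text
now [ 533.3 -199.2  195.1] yaw 90.5 w 45.1 t 8.25
[14.65, 3.54, 0.02] 2.2
[14.64, 3.57, 11.52] 2.2
```

Call:
play_rows(series=[[4,1,0,1,1],[8,2,2,2.2,1],[12,3,4,2.2,1],[14.6,3.6,7,2.2,1],[14.6,3.6,10,2.2,1],[14.6,3.6,11.5,2.2,1],[14.6,3.6,11.5,2.2,1],[14.6,3.6,11.5,2.2,1]])

```text
clock: 9.05
eef_pos: [567.9, -54.7, 80.7]
tool_rot: [-3.14, -0.0, 1.543]
force: [-1.1, -0.2, -3.3]
width: 45.0
```

```bash
python3 - <<'E'
from h import *
S=grab('scene');T=grab('top')
c=lambda d,x,y,w,h,s:cv2.resize(d['img'][y:y+h,x:x+w,::-1],None,fx=s,fy=s,interpolation=cv2.INTER_CUBIC)
cv2.imwrite('pics/g4.png',np.hstack([c(S,240,120,130,130,3),c(T,260,150,130,130,3)]))
print(fl(status.read_state()['eef_pos']))
rows([(fw((-245,0,40)),88.35)])
E
```

```text
[-247.53092267   -1.61441837   82.06592653]
now [568.9 -54.9  82.1] yaw 88.4 w 44.9 t 9.15
[0.25, -0.17, 4.21] 0.0
```

View pics/g4.png

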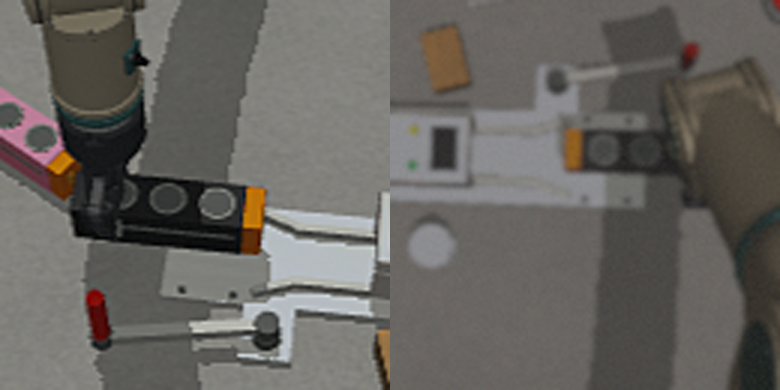

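```bash
cat > orange.py <<'E'
from h import *
import sys
def run():
    S=grab('scene');T=grab('top'); e=status.read_state()['eef_pos']; zt=e[2]-27+50
    print('tcp local',fl(e))
    for n,d in(('S',S),('T',T)):
        h=cv2.cvtColor(d['img'],cv2.COLOR_RGB2HSV);m=cv2.inRange(h,(5,150,60),(20,255,255))
        c0=proj(d,fw((fl(e)[0]+135,0,zt)))[0]; k=np.zeros_like(m); cv2.circle(k,(int(c0[0]),int(c0[1])),20,255,-1); m&=k
        ys,xs=np.nonzero(m); L=np.array([fl(P) for P in ray(d,np.c_[xs,ys],zt)])
        print(n,len(xs),'x',np.round(np.percentile(L[:,0],[2,50,98]),1),'y',np.round(np.percentile(L[:,1],[2,50,98]),1))
run()
E
python3 orange.py
python3 -c "
from h import *
rows([(fw((-245,0,40)),88.35)])
# rail inner lines, from first crop, top and scene (z=22)
S=grab('scene');T=grab('top')
tp=lambda u,v:((u+.5)/4-.5+240,(v+.5)/4-.5+165)
sp=lambda u,v:((u+.5)/4-.5+290,(v-260+.5)/4-.5+160)
for u,v in((200,112),(270,107),(200,180),(270,184)): print('T',fl(ray(T,tp(u,v),22)[0]))
for u,v in((200,404),(290,413),(190,480),(290,487)): print('S',fl(ray(S,sp(u,v),22)[0]))
"
```

```text
tcp local [-247.60562838   -1.68974157   82.3791935 ]
S 147 x [-124.1 -115.2 -106.2] y [-53.3 -20.6  14.7]
T 62 x [-123.  -115.9 -108.9] y [-21.7  -1.5  18.7]
now [569.  -55.   82.4] yaw 88.4 w 45.3 t 9.25
[0.26, -0.18, 4.24] 0.0
T [ -2.32152277 -29.4613405   22.        ]
T [-64.39646582 -35.53822756  22.        ]
T [-4.42867513 31.06209542 22.        ]
T [-66.50862721  32.96224355  22.        ]
S [-70.91192736  28.88920438  22.        ]
S [-3.69696697 28.58985695 22.        ]
S [-72.80489086 -36.25715772  22.        ]
S [ -0.20076728 -33.94291465  22.        ]
```

Call:
play_rows(series=[[0.2,-0.1,1.5,0,1],[0.2,-0.1,3,0,1],[0.2,-0.1,4.1,0,1],[0.2,-0.1,4.1,0,1],[0.2,-0.1,4.1,0,1]])

```text
clock: 9.85
eef_pos: [567.1, -52.7, 40.1]
tool_rot: [-3.141, 0.0, 1.543]
force: [-0.8, 0.1, -3.6]
width: 45.1
```

```bash
python3 orange.py; python3 -c "
from h import *
print(status.read_state()['force'],status.read_state()['torque']);rows([(fw((x,-.5,40)),88.35) for x in(-245,-165,-60)])"
```

```text
tcp local [-2.45384381e+02 -2.10298332e-02  4.05043845e+01]
S 137 x [-122.1 -113.1 -104.4] y [-48.8 -16.2  17.9]
T 50 x [-119.2 -112.5 -108. ] y [-19.3   1.4  22.2]
[ 0.30767162 -0.2834751  -3.70732116] [-0.19063161  0.01916005  0.03995458]
now [567.4 -52.7  40.5] yaw 88.4 w 45.3 t 9.95
[0.04, 0.05, 0.05] 0.0
[8.04, 0.05, 0.05] 0.0
[18.54, 0.06, 0.05] 0.0
```

Call:
play_rows(series=[[1.5,0.1,0.1,0,1],[3,0.1,0.1,0,1],[4.5,0.1,0.1,0,1],[6,0.1,0.1,0,1],[7,0.1,0.1,0,1],[8,0.1,0.1,0,1],[8,0.1,0.1,0,1]])

```text
clock: 10.65
eef_pos: [570.6, 29.7, 39.4]
tool_rot: [3.141, -0.001, 1.545]
force: [-0.1, 0.3, -3.7]
width: 45.3
```

```bash
python3 orange.py; python3 - <<'E'
from h import *
S=grab('scene');T=grab('top')
c=lambda d,x,y,w,h,s:cv2.resize(d['img'][y:y+h,x:x+w,::-1],None,fx=s,fy=s,interpolation=cv2.INTER_CUBIC)
cv2.imwrite('pics/g5.png',np.hstack([c(S,280,150,100,80,4),c(T,270,165,90,80,4)]))
print(status.read_state()['force'],status.read_state()['torque']);rows([])
E
```

```text
tcp local [-165.62425806   -0.80676627   39.27408718]
S 124 x [-40.2 -31.9 -23.5] y [-46.2 -14.3  17.7]
T 52 x [-39.8 -33.  -26.2] y [-20.9  -0.   20.7]
[-0.07372775 -0.3986179  -2.90658428] [-0.15263708  0.01046107  0.06011644]
now [570.5  26.   39.3] yaw 88.3 w 45.3 t 10.85
```

View pics/g5.png

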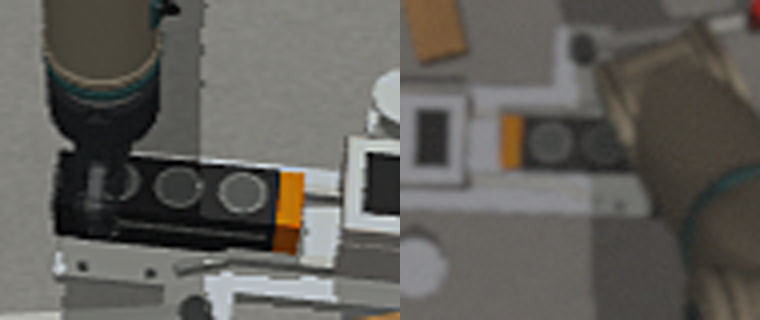

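Call:
play_rows(series=[[1.5,0,0,0,1],[3,0,0,0,1],[4.5,0,0,0,1],[6,0,0,0,1],[7.5,0,0,0,1],[9,0,0,0,1],[10,0,0,0,1],[10,0,0,0,1]])

```text
clock: 11.65
eef_pos: [573.3, 130.1, 39.4]
tool_rot: [3.141, -0.002, 1.546]
force: [-0.3, 1.5, -2.7]
width: 45.7
```

```bash
python3 - <<'E'
from h import *
s=status.read_state();print(s['force'],s['torque'],fl(s['eef_pos']));rows([])
E
```

```text
[-0.27098535  1.5216334  -2.73789696] [-0.17705373  0.00773769  0.00275708] [-62.46328137  -0.64698208  39.41340106]
now [573.3 130.1  39.4] yaw 88.6 w 45.7 t 11.65
```

Call:
play_rows(series=[[0.4,0,0,0,1],[0.8,0,0,0,1],[1.2,0,0,0,1],[1.2,0,0,0,1]])

```text
clock: 12.05
eef_pos: [573.8, 139.8, 39.4]
tool_rot: [3.141, -0.001, 1.543]
force: [0.1, 0.4, -3.4]
width: 45.4
```

Call:
play_rows(series=[[0.3,0,0,0,1],[0.6,0,0,0,1],[0.6,0,0,0,1]])

```text
clock: 12.35
eef_pos: [573.9, 145.9, 39.4]
tool_rot: [3.141, -0.001, 1.543]
force: [0.5, -0.3, -4.1]
width: 45.1
```

Call:
play_rows(series=[[0.2,0,0,0,1],[0.4,0,0,0,1],[0.4,0,0,0,1]])

```text
clock: 12.65
eef_pos: [574.0, 149.7, 39.3]
tool_rot: [3.141, -0.0, 1.543]
force: [-0.2, -0.1, -3.5]
width: 45.6
```

Call:
play_rows(series=[[0.2,0,0,0,1],[0.4,0,0,0,1],[0.4,0,0,0,1]])

```text
clock: 12.95
eef_pos: [573.9, 151.6, 39.3]
tool_rot: [-3.141, 0.002, 1.542]
force: [0.4, -4.0, -2.1]
width: 45.3
```

Contact with something ahead: -4 N along the lane at TCP local x≈-41, close to where I expected the stop. I'll press a little, then lower and release.

Call:
play_rows(series=[[0.2,0,0,0,1],[0.2,0,0,0,1],[0.2,0,0.1,0,1],[0.2,0,0.2,0,1],[0.2,0,0.2,0,1]])

```text
clock: 13.45
eef_pos: [573.9, 151.6, 38.6]
tool_rot: [-3.141, 0.005, 1.541]
force: [-3.0, -9.0, 10.3]
width: 45.2
```

```bash
python3 - <<'E'
from h import *
s=status.read_state();print(s['force'],s['torque'],fl(s['eef_pos']));rows([])
S=grab('scene');T=grab('top')
c=lambda d,x,y,w,h,s:cv2.resize(d['img'][y:y+h,x:x+w,::-1],None,fx=s,fy=s,interpolation=cv2.INTER_CUBIC)
cv2.imwrite('pics/g6.png',np.hstack([c(S,290,140,110,100,4),c(T,260,160,80,100,4)]))
E
```

```text
[-2.98985703 -9.00979525 10.25273262] [-1.64874556  0.71018236  0.11714534] [-40.95318356  -0.68131491  38.64285097]
now [573.9 151.6  38.6] yaw 88.3 w 45.2 t 13.45
```

View pics/g6.png

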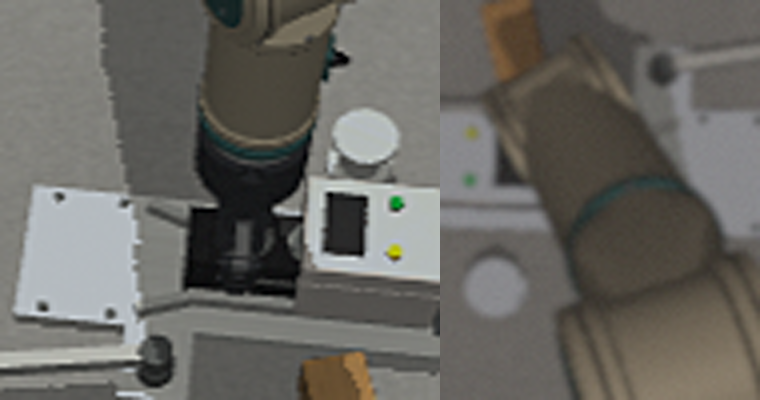

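Call:
play_rows(series=[[0.1,0,0,0,0.3],[0,0,0,0,0.3],[0,0,0,0,0.3],[0,0,-3,0,0.3],[0,0,-7,0,0.3],[0,0,-12,0,0.3],[-4,0,-15,0,0],[-8,0,-15,0,0]])

```text
clock: 14.35
eef_pos: [575.2, 77.5, 192.3]
tool_rot: [3.131, -0.003, 1.547]
force: [1.5, 0.1, -0.3]
width: 85.0
```

Call:
play_rows(series=[[-4,2,0,0,0],[-8,5,0,0,0],[-12,9,0,0,0],[-14,12,0,0,0],[-14,12,0,0,0]])

```text
clock: 14.85
eef_pos: [691.7, -74.4, 186.6]
tool_rot: [3.137, 0.003, 1.535]
force: [-0.9, 0.4, 0.4]
width: 85.5
```

```bash
python3 - <<'E'
from h import *
s=status.read_state();print(fl(s['eef_pos']));rows([])
S=grab('scene');T=grab('top')
c=lambda d,x,y,w,h,s:cv2.resize(d['img'][y:y+h,x:x+w,::-1],None,fx=s,fy=s,interpolation=cv2.INTER_CUBIC)
cv2.imwrite('pics/g7.png',np.hstack([c(S,260,150,110,90,4),c(T,260,160,90,90,4)]))
E
```

```text
[-263.49980303 -124.87068132  186.59528589]
now [691.7 -74.4 186.6] yaw 88.0 w 85.5 t 14.85
```

View pics/g7.png

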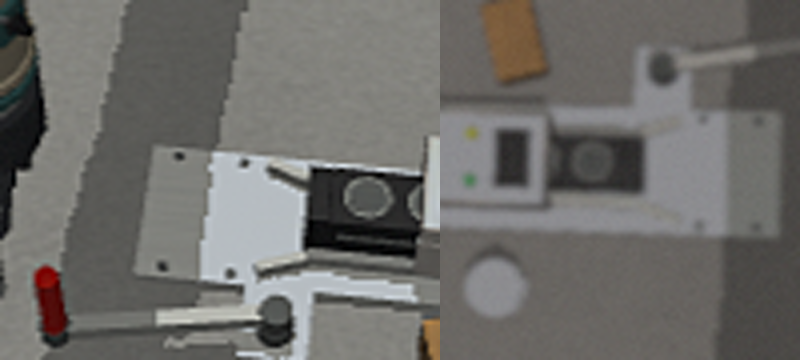

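The unit sits between the rails with its black end out (top crop, edge at x≈643). I'll check its position.

```bash
python3 - <<'E'
from h import *
S=grab('scene');T=grab('top')
s=lambda a,b:((a+.5)/4-.5+260,(b+.5)/4-.5+150)
t=lambda a,b:((a-440+.5)/4-.5+260,(b+.5)/4-.5+160)
for d,q in((S,s(312,168)),(S,s(308,213)),(T,t(643,137)),(T,t(642,193)),(T,t(593,160)),(S,s(368,198))): print(fl(ray(d,q,60)[0]))
# head mouth top edge now, for reference (x=2,z=88)
print('mouth',fl(ray(T,t(547,108),88)[0]),fl(ray(T,t(546,206),88)[0]))
l=fl(ray(S,s(46,272),112)[0])[:2]-[-93,-90];th=np.arctan2(-l[0],l[1]);print('gate',th,np.hypot(*l))
yaw=58.6
rows([(hand(1.735,175),yaw),(hand(1.735,82),yaw)])
E
```

```text
[-77.76687351  18.581842    60.        ]
[-77.39850376 -19.29314838  60.        ]
[-77.88974133 -22.76990666  60.        ]
[-78.48853441  25.80560562  60.        ]
[-35.26848357  -1.66088828  60.        ]
[-35.73289437  -2.09574529  60.        ]
mouth [  3.29508463 -42.40636863  88.        ] [ 1.17378528 41.09310439 88.        ]
gate 1.727907953369433 154.55894446189427
now [687.1 -65.9 187.1] yaw 88.5 w 85.6 t 15.05
[0.92, -0.47, 1.21] 29.9
[0.9, -0.46, 10.51] 29.9
```

Call:
play_rows(series=[[0.5,-0.3,0.6,-5,0],[0.9,-0.5,1.2,-9,0],[0.9,-0.5,1.2,-9,0],[0.9,-0.5,1.2,-9,0]])

```text
clock: 15.45
eef_pos: [682.8, -57.7, 175.7]
tool_rot: [-3.142, -0.0, 1.7]
force: [0.4, -0.0, 0.0]
width: 85.4
```

```bash
python3 - <<'E'
from h import *
rows([(hand(1.73,84),97.5)])
E
```

```text
now [682.8 -57.7 175.7] yaw 97.4 w 85.4 t 15.45
[0.11, -0.08, 9.17] -0.1
```

Call:
play_rows(series=[[0.1,-0.1,4,0,0],[0.1,-0.1,8,0,0],[0.1,-0.1,9.2,0,0],[0.1,-0.1,9.2,0,0.7],[0.1,-0.1,9.2,0,0.7],[0.1,-0.1,9.2,0,0.7],[0.1,-0.1,9.2,0,0.7]])

```text
clock: 16.15
eef_pos: [683.3, -58.1, 85.3]
tool_rot: [3.138, 0.001, 1.699]
force: [0.4, 1.0, -0.4]
width: 28.4
```

```bash
python3 - <<'E'
from h import *
rows([(hand(t,84),np.degrees(t)-1.65) for t in 1.73-.12*np.arange(0,9)])
E
```

```text
now [683.3 -58.1  85.3] yaw 97.4 w 28.4 t 16.15
[0.16, -0.13, 0.13] -0.1
[0.27, -1.98, 0.13] 6.8
[0.6, -3.81, 0.12] 13.7
[1.14, -5.59, 0.11] 20.5
[1.9, -7.29, 0.11] 27.4
[2.85, -8.88, 0.1] 34.3
[3.99, -10.35, 0.1] 41.2
[5.29, -11.68, 0.09] 48.0
[6.75, -12.83, 0.09] 54.9
```

Call:
play_rows(series=[[0.3,-2,0.1,6.8,0.7],[0.6,-3.8,0.1,13.7,0.7],[1.1,-5.6,0.1,20.5,0.7],[1.9,-7.3,0.1,27.4,0.7],[2.9,-8.9,0.1,34.3,0.7],[4,-10.3,0.1,41.2,0.7],[5.3,-11.7,0.1,48,0.7],[6.7,-12.8,0.1,54.9,0.7]])

```text
clock: 16.95
eef_pos: [546.8, -8.3, 83.6]
tool_rot: [3.14, -0.002, 0.736]
force: [-0.3, 0.1, -0.6]
width: 25.3
```

```bash
python3 - <<'E'
from h import *
print(fl(status.read_state()['eef_pos']))
rows([(hand(t,84),np.degrees(t)-1.65) for t in .77-.11*np.arange(0,8)])
E
```

```text
[-201.5733318    21.88901383   83.59198558]
now [546.8  -8.3  83.6] yaw 42.2 w 25.3 t 16.95
[0.09, -0.01, -0.04] -0.3
[0.18, -1.71, -0.04] 6.0
[0.45, -3.39, -0.05] 12.3
[0.9, -5.03, -0.05] 18.6
[1.53, -6.62, -0.05] 24.9
[2.33, -8.12, -0.05] 31.2
[3.29, -9.53, -0.05] 37.5
[4.4, -10.82, -0.05] 43.8
```

Call:
play_rows(series=[[0.2,-1.7,0,6,0.7],[0.5,-3.4,0,12.3,0.7],[0.9,-5,0,18.6,0.7],[1.5,-6.6,0,24.9,0.7],[2.3,-8.1,0,31.2,0.7],[3.3,-9.5,0,37.5,0.7],[4.4,-10.8,0,43.8,0.7],[4.4,-10.8,0,43.8,0.7]])

```text
clock: 17.75
eef_pos: [506.5, 104.6, 83.1]
tool_rot: [-3.139, -0.002, -0.019]
force: [-0.5, 0.6, -0.4]
width: 25.5
```

Call:
play_rows(series=[[0,-0.2,0,0,0.7],[0,-0.4,0,0,0.7],[0,-0.4,0,0,0.7],[0,-0.4,0,0,0.7]])

```text
clock: 18.15
eef_pos: [506.3, 104.5, 82.4]
tool_rot: [3.142, -0.0, -0.023]
force: [0.3, 0.6, 0.1]
width: 25.8
```

```bash
python3 - <<'E'
from h import *
print(fl(status.read_state()['eef_pos']),status.read_state()['force'])
rows([])
S=grab('scene')
for t in (0,.05,.1): print(t,proj(S,hand(t,60)))
cv2.imwrite('pics/g8.png',cv2.resize(S['img'][120:240,270:390,::-1],None,fx=4,fy=4,interpolation=cv2.INTER_CUBIC))
E
```

```text
[-89.97915299  65.62450556  82.40381652] [0.30918391 0.60430738 0.12019368]
now [506.3 104.5  82.4] yaw -1.3 w 25.8 t 18.15
0 [[333.81841042 177.83440143]]
0.05 [[331.19891637 177.64205288]]
0.1 [[328.57439441 177.55901371]]
```

View pics/g8.png

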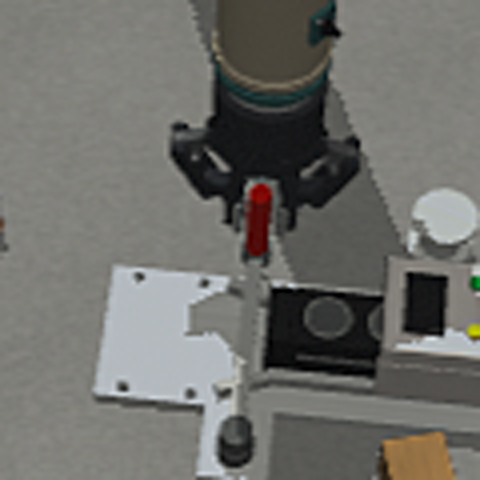

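The handle is caged at (258,215), and the gate is nearly shut just behind the unit. I'll press on until I feel its end stop.

Call:
play_rows(series=[[0,-0.2,0,0,0.7],[0,-0.4,0,0,0.7],[0,-0.4,0,0,0.7]])

```text
clock: 18.5
eef_pos: [506.2, 107.1, 82.3]
tool_rot: [3.139, -0.0, -0.024]
force: [0.4, -4.4, 1.4]
width: 25.8
```

Call:
play_rows(series=[[0,-0.2,0,0,0.7],[0,-0.3,0,0,0.7],[0,-0.3,0,0,0.7]])

```text
clock: 18.8
eef_pos: [506.2, 107.2, 82.2]
tool_rot: [3.136, 0.0, -0.027]
force: [-0.8, -10.4, 0.5]
width: 25.9
```

Call:
play_rows(series=[[0,0.6,0,0,0.7],[0,0.9,0,0,0.3],[0,0.9,0,0,0],[0,0.9,0,0,0],[0,0.9,-4,0,0],[0,0.9,-8,0,0],[-4,0.9,-12,0,0],[-8,4,-14,0,0]])

```text
clock: 19.6
eef_pos: [434.0, 82.3, 220.4]
tool_rot: [-3.139, -0.005, -0.017]
force: [-0.2, -1.0, 0.9]
width: 85.6
```

Call:
play_rows(series=[[-1,5,0,0,0],[-1,10,0,0,0],[-1,15,0,0,0],[-1,15,0,0,0],[-1,15,0,0,0]])

```text
clock: 20.1
eef_pos: [419.2, -71.7, 218.5]
tool_rot: [-3.141, -0.0, -0.026]
force: [-0.2, 0.7, -0.3]
width: 85.5
```

```bash
python3 - <<'E'
from h import *
rows([])
S=grab('scene');T=grab('top')
c=lambda d,x,y,w,h,s:cv2.resize(d['img'][y:y+h,x:x+w,::-1],None,fx=s,fy=s,interpolation=cv2.INTER_CUBIC)
cv2.imwrite('pics/g9.png',np.hstack([c(S,280,150,110,90,4),c(T,260,160,90,90,4)]))
for n,d,z in(('S',S,112),('T',T,112)):
    h=cv2.cvtColor(d['img'],cv2.COLOR_RGB2HSV);m=cv2.inRange(h,(0,180,90),(5,255,255))|cv2.inRange(h,(174,180,90),(180,255,255))
    c0=proj(d,hand(0,112))[0];k=np.zeros_like(m);cv2.circle(k,(int(c0[0]),int(c0[1])),12,255,-1);ys,xs=np.nonzero(m&k)
    if len(xs):
        q=(xs[ys<ys.min()+3].mean(),ys.min()+1) if n=='S' else (xs.mean(),ys.mean())
        l=fl(ray(d,q,112)[0])[:2]-[-93,-90];print(n,len(xs),'gate',np.arctan2(-l[0],l[1]),np.hypot(*l))
E
```

```text
now [419.2 -71.7 218.5] yaw -1.5 w 85.5 t 20.1
S 21 gate -0.0058425243214512215 157.59749226141452
T 5 gate -0.0058814202048600535 156.4623177787518
```

View pics/g9.png

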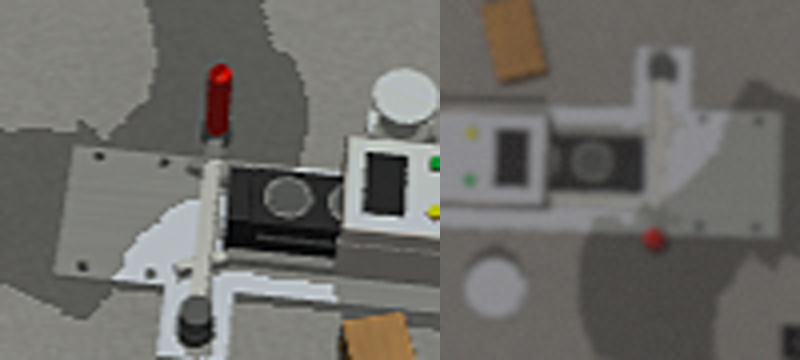

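The gate is shut (about -0.006 rad in both views), the unit has not moved (black edge still at x≈643 in the top crop), and the arm is clear. Handing in.

```bash
python3 -c "
from h import *
print(status.read_state()['qd'].round(3)); print(order.finish_job())"
```

```text
[-0.024  0.002 -0.003  0.001  0.001 -0.001  0.003]
the job is handed in; nothing more can be done
None
```

I swung the gate open, slid the unit orange end first under the test head until it met the stop, shut the gate and let go. The job was handed in at about 20 s; the hand-in gives no verdict.

- **Gate open:** it read about 1.73 rad before and after the unit went in.
- **Unit home:** it met the stop with 4 N at first and 9 N when pressed, and was then set down on the lane floor. After release, its black end measured x ≈ -78 mm (nominal -80), with its middle within about 2 mm of the centre line. The 2 mm gap is within the camera calibration.
- **Gate shut:** I pressed it against its end stop with about 10 N, then let go. Both cameras then read about -0.006 rad.
- **Bystanders:** the spool and carton looked unmoved in the last picture. The glue bottle and tape roll looked unmoved just after the unit was lifted. I did not look again at the bin, screwdriver or pot, but the arm did not work near them.

No check failed. The two camera views differed by up to about 3 mm on where the lane's centre line runs. The unit went in between the rails with no noticeable side force.

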